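Clamp a circuit board in the notched board holder

ROBOT

A 6-joint arm with a two-finger parallel gripper is mounted at the origin on the work surface. World frame = base frame: x ahead of the robot, y to its left, z up, the work surface at z = 0. Lengths are in m, angles in rad, forces in N, time in s.
With the tool pointing down it reaches from about 0.35 to 0.975 m from the base axis. Payload 4.9 kg.
Tool frame: the origin (TCP) lies midway between the tips of the shut fingers; the grasp point (between the pads) lies 19 mm behind it; z points along the fingers, y is the line along which they close (so a half turn about z gives the same grasp; the last joint's range is limited). The gripper opens to 85 mm and grips with 20 to 120 N. Pads are 22 mm wide; open, the fingers measure 114 mm over their backs; the gripper's body (76 mm by 85 mm) begins 54 mm behind the grasp point. The pads swing forward as they close: fully open they stand 13 mm farther back than shut.
Start: joints at [1.225, 0.053, 1.613, -0, 1.476, -0.119], TCP at [0.141, 0.609, 0.231] pointing down, gripper open.
Joint ranges: [-3.01, 3.01], [-1.01, 2.22], [0.06, 2.58], [-1.02, 4.17], [0.09, 2.62], [-3.14, 3.14]. Speed limits (rad/s): [2.57, 2.57, 3.14, 3.14, 3.14, 3.14].

INTERFACE

Orientations are given as a unit quaternion [w, x, y, z].
In Python, from plant import * gives the robot as it stands.
- The arm moves only by the tool jog_arm, never from a script. Its argument "targets" is a list of rows, each a list of 3 entries, a list of its own where there are three numbers: the shift along the tool's x, y, z in units of 25 mm (1.0 is 25 mm), then the turn, a rotation vector about the tool's x, y, z in units of 8 degrees (1.0 is 8 degrees), then the opening in per cent of the stroke, from 0 (shut) to 100 (fully open). A call has 1 to 8 rows; each row is the pose to reach, as a shift and turn from the pose commanded when the call began, along the tool's axes at that moment; what a row does not reach only later rows make up. A row lasts 1/8 s, in which the tool goes at most 62.5 mm and 10.7 degrees, less where a joint would pass 70% of its speed; a pose out of reach is approached as far as the arm can. A call with a gripper value outside its range is refused whole. The fingers move at their own pace and stop on an object; the grip force is fixed at half the most. Time passes only in rows, so rows that repeat a pose let the fingers close. It gives the time, the measured TCP pose, the force, the opening and the grip force at its end, in the units of the state.
- state(): the state, without advancing time (a new reading comes with each control period).
- grab_frame(name): name is "side" or "top" or "wrist"; returns (picture, depth): 400x640x3 uint8, red, green, blue; 400x640 float32, m along the optical axis (not along the pixel's ray), 0 where there is no reading.
- camera_params(name): a dict with "fovy" (degrees; the focal length in pixels is half the picture's height over the tangent of half this angle, whatever the lens; pixels are square), "cx", "cy" (the principal point, pixels), "rvec" (rotation vector, rad) and "tvec" (3), from world to camera coordinates, as OpenCV has them; the wrist camera has in their place "hand_eye" (4x4, takes a point from camera to tool coordinates, whose origin is the TCP and whose axes are the flange's). Camera axes: x right, y down, z forward; pixel columns grow to the right and rows downward; lengths in m; the calibration is good to about 2 mm. The wrist camera is an equidistant fisheye: a pixel r from the principal point sees the ray r / f radians off the axis. A picture is of the moment at which its call begins: read the wrist's pose just before it. camera_params takes no time and is no camera call.
- job_done(): hands the job in; it is judged then, once.
The state is a dict: "time": time; "joint_pos": joint angles; "joint_vel": joint speeds; "joint_efforts": joint torques, N m; "tool_pos": TCP position; "tool_rot": TCP orientation; "contact_force": force on the tool from outside, world axes, zero at the start; "ft_torque": the same for the moment, N m; "gripper_width": opening from 0.0 (shut) to 1.0 (fully open); "grasp_force": force on a finger pad.
Only numpy, scipy, OpenCV 4.12 (cv2) and the standard library are available. Lean on these libraries where they do the work, as an engineer would, in place of code of your own. Each camera call takes 0.05 s, during which the arm holds its last target. There are 200 camera calls.

TASK

Clamp the green circuit board in the board holder: squeeze the release lever on the sliding jaw against its grip post, keep it squeezed while you slide the jaw so that it pushes the board up against the far stop and its sprung pad is well compressed, then let go so that the latch drops fully into a notch and the jaw holds the board firmly by itself. Do not crush the board (never more than 18 N on it), and leave the other things on the bench alone.

Things in the scene. Friction and masses are not known exactly. Their poses are not given: they have to be found in the camera images.
- holder: Board holder, fixed to the bench: grey base plate 170 (x) x 340 (y) x 12 mm; origin at the centre of its underside, z up, y along the rails. The jaw clamps towards +y. Two aluminium guide rails, 14 wide, at x = -36 and +36 mm, tops 32 mm above the bench, carry the jaw carriage and the board.
- rack (a point): Fixed point on the holder at x = 47, y = -75 mm, 44 mm above the bench: tooth tips at the first notch of the rack (bar along x = 47 to 66 mm, teeth facing -x). Nine notches every 10 mm: carriage origin at holder y = -75, -65 ... +5 mm, 1 mm of play each way. Before them a land without notches and one long parking slot (carriage y = -122 to -100 mm), where the latch lies at the start.
- stop_zone (a point): Fixed point on the holder, y = +110 mm, on the rail tops: middle of the zone where the face of the fixed stop block (aluminium, 86 wide, 20 thick, 30 tall on the rails) may be. The face lies anywhere from holder y = +85 to +135 mm and is not reported: it must be felt or seen.
- carriage: Sliding jaw on the rails: aluminium block 86 (x) x 50 (y) x 12 mm; origin at the centre of its underside, 32 mm above the bench, axes parallel to the holder's. Slides along the holder's y only, from y = -120 to +15 mm; 1.2 N friction, 80 N per m/s damping. Carries a fixed grip post (x = -20 to -6, 32 long in y, top 66 mm above the origin), the lever and the sprung pad.
- jaw (a point): Point on the carriage 55 mm to +y of its origin: face of the black sprung pad (70 wide) when not pressed. Pad spring: 3 N at once plus 0.5 N per mm, bottoms after 16 mm (11 N). Let go between notches, the pad pushes the carriage back, up to 10 mm, until the latch drops in the notch before; so press it in 12 to 14 mm before letting go, to keep at least 1 mm.
- grip (a point): Point on the carriage at its x = -5, y = 0, 46 mm above its origin (34 mm above the block, 78 mm above the bench): middle of post and lever when squeezed (30 mm over their outer faces; 40 mm released: post face x = -20, lever face x = +20). A gripper closing along the carriage's x, centred here, squeezes the lever without shoving the post. Stays fixed to the carriage.
- lever (a joint): Release lever: dark steel upright plate 8 x 32 x 50 mm on the +x side of the grip post. 0 m = released, latch fully in a notch; 0.010 m = fully squeezed towards the post (-x). 4 N to start, 8 N at full travel; latch clear of the teeth from 0.007 m. About 0.006 m when let go: the latch sits on a tooth, not in a notch.
- board: Green circuit board on an alloy plate, 80 (x) x 100 (y) x 8 mm with parts up to 28 mm tall, 0.15 to 0.3 kg; origin at the centre of its underside. Lies loose on the two rails between pad and stop, its long side roughly along the holder's y; up to 2.5 N to push it along. It must not be pushed with more than 18 N.
- meter: handheld yellow multimeter lying on its back, 190 x 90 x 43 mm; not part of the job, leave it where it lies. Origin at the centre of its underside.
- eraser: small white block, 45 x 25 x 14 mm; not part of the job, leave it where it lies. Origin at the centre of its underside.
- driver: screwdriver with a red handle, length 170 mm; not part of the job, leave it where it lies. Origin at the middle, under the tool.
- spare: small bare circuit board, 50 x 70 x 11 mm; not part of the job, leave it where it lies. Origin at the centre of its underside.
- tray: black two-compartment tray, 80 x 110 x 22 mm; not part of the job, leave it where it lies. Origin at the centre of its underside.
- tweezers: steel tweezers lying on the base plate of the holder beside a guide rail, 125 x 12 x 8 mm; not part of the job, leave it where it lies. Origin at the centre of its underside.
- can: white plastic bottle, diameter 44, height 100 mm; not part of the job, leave it where it lies. Origin at the centre of its underside.
Not all that is in view belongs to the job. Leave any blue or brown look-alike of the board alone.

How it is judged:
By the outcome, as a careful person would: the job done as asked, in the order asked, and still so for the second after the job is handed in, with the robot touching nothing.
It also fails if it takes over 45 s, if anything falls off the work surface, if the arm or the gripper's body presses on something with over 40 N, if the wrist force passes 120 N, or if a joint passes its speed limit or range.

## Working session

There is one attempt and no reset: what is moved stays moved. The work goes in short steps, Python scripts to look and compute and a tool call to move; the robot and the scene stay as the last step left them, time stands still between calls to the robot, and variables do not carry over. Pictures are saved under pics/ and viewed, at most 10 in all, crops included, and the job is handed in when it is done.

Besides the shell and the picture viewer there is one more tool, called after "Emit:" as name(argument=value, ...), one argument or row to a line, values as JSON. jog_arm: Moves the arm, as the interface text tells. Its arguments: {"type":"object","properties":{"targets":{"type":"array"}},"required":["targets"]}

```bash
mkdir -p pics; ls; python3 - <<'E'
from plant import *
import cv2,numpy as np
s=state();print({k:np.round(v,3) for k,v in s.items()})
for n in("side","top"):
    im,d=grab_frame(n);np.savez(f"{n}0.npz",im=im,d=d);cv2.imwrite(f"pics/{n}0.png",im[...,::-1]);print(n,camera_params(n),(d>0).mean())
print(camera_params("wrist"))
E
```

```text
pics
{'time': np.float64(0.0), 'joint_pos': array([ 1.225,  0.053,  1.614, -0.   ,  1.476, -0.119]), 'joint_vel': array([ 0.001, -0.001, -0.   , -0.002,  0.   ,  0.001]), 'joint_efforts': array([ 1.0000e-03, -3.9370e+01, -3.7017e+01, -0.0000e+00,  7.0000e-03,
       -0.0000e+00]), 'tool_pos': array([0.14 , 0.608, 0.23 ]), 'tool_rot': array([-0.   ,  0.113,  0.994, -0.001]), 'contact_force': array([0.38 , 0.431, 0.139]), 'ft_torque': array([-0.024, -0.087,  0.036]), 'grasp_force': np.float64(0.0), 'gripper_width': np.float64(1.005)}
side {'fovy': 42.37970082149691, 'cx': 316.1502393982788, 'cy': 199.12297543334648, 'rvec': array([ 2.25351811, -0.25202737,  0.14120942]), 'tvec': array([-0.49730349,  0.10320349,  1.3241941 ])} 0.99584765625
top {'fovy': 50.67973097112986, 'cx': 321.8894751940092, 'cy': 195.22463361284565, 'rvec': array([ 2.09755782, -2.1530466 ,  0.13920634]), 'tvec': array([-0.00691885,  0.53229733,  1.14536181])} 0.9961484375
{'fovy': 65.70646984690485, 'cx': 316.57679335757086, 'cy': 203.70597216609553, 'hand_eye': array([[-8.31560447e-04, -9.44753293e-01, -3.27781214e-01,
         8.45737008e-02],
       [ 9.99999651e-01, -7.59509526e-04, -3.47826619e-04,
         4.90046600e-04],
       [ 7.96573890e-05, -3.27781389e-01,  9.44753595e-01,
        -1.43079510e-01],
       [ 0.00000000e+00,  0.00000000e+00,  0.00000000e+00,
         1.00000000e+00]])}
```

View pics/top0.png

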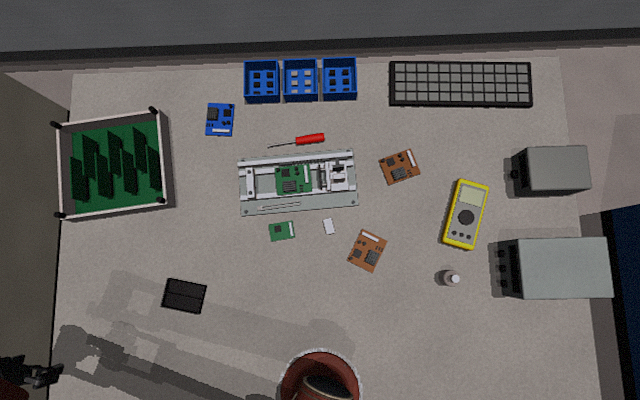

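View pics/side0.png

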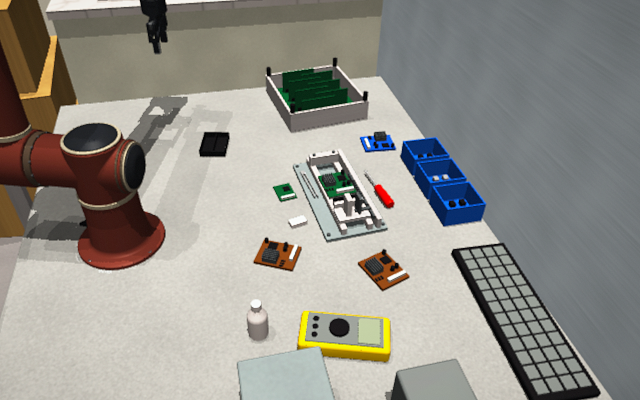

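The top view shows the holder at about (298,182), with the stop at its left end near (245,180), the carriage near (330,172) and the green board on the rails at (293,178). There are three green candidates: the board on the rails (293,178), the bare spare (282,231), and the boards in the rack tray (115,160). Only (293,178) lies on the rails between pad and stop. I'll confirm that in a crop.

```bash
cat > h.py <<'E'
import numpy as np,cv2
from scipy.spatial.transform import Rotation as R
def K(c): f=200/np.tan(np.radians(c["fovy"]/2)); return f,c["cx"],c["cy"]
def cloud(c,d):
    f,cx,cy=K(c); v,u=np.mgrid[:400,:640]
    P=np.stack([(u-cx)/f*d,(v-cy)/f*d,d],-1); return (P-c["tvec"])@R.from_rotvec(c["rvec"]).as_matrix()
def plane(c,uv,z):
    f,cx,cy=K(c); M=R.from_rotvec(c["rvec"]).as_matrix(); uv=np.atleast_2d(uv).astype(float)
    r=np.c_[(uv-[cx,cy])/f,np.ones(len(uv))]@M; o=-M.T@c["tvec"]
    return o+r*((z-o[2])/r[:,2])[:,None]
E
python3 - <<'E'
from plant import *
from h import *
z=np.load("top0.npz");c=camera_params("top");P=cloud(c,z["d"])
im=z["im"];cv2.imwrite("pics/crop0.png",cv2.resize(im[140:225,230:370,::-1],None,fx=5,fy=5,interpolation=cv2.INTER_CUBIC))
sub=P[140:225,230:370]
m=((sub[...,2]>.007)&(sub[...,2]<.018)).astype(np.uint8)
m2=(sub[...,2]>.007).astype(np.uint8)
n,l,st,ce=cv2.connectedComponentsWithStats(m2);k=1+np.argmax(st[1:,4]);print(st[1:])
ys,xs=np.where(l==k);base=sub[ys,xs];b=base[base[:,2]<.018]
print(cv2.minAreaRect(b[:,:2].astype(np.float32)*1000))
for row in range(0,85,6): print((sub[row,::6,2]*1000).astype(int))
E
```

```text
[[  35    0    1    1    1]
 [  37    0   57    7  160]
 [   5    7    1    1    1]
 [ 101    7    1    1    1]
 [  29    9    1    1    1]
 [  65    9    1    1    1]
 [   7    8  121   68 6594]
 [ 137    8    1    1    1]
 [ 138   39    1    1    1]
 [ 135   48    1    1    1]
 [ 136   50    1    1    1]
 [   4   61    1    1    1]
 [  66   73    1    1    1]
 [  69   74    1    1    1]
 [ 101   75    1    1    1]
 [  40   76    1    1    1]
 [  76   77    1    1    1]
 [ 132   76    1    1    1]
 [  87   78    1    1    1]
 [  93   78   10    7   56]
 [ 134   79    2    3    3]
 [  68   81    2    1    2]
 [  42   82    1    1    1]
 [  45   83    1    1    1]
 [  48   83    1    1    1]
 [  51   83    1    1    1]
 [  58   82    3    3    6]
 [  90   82    1    1    1]]
((579.5842895507812, 52.24371337890625), (171.0098876953125, 339.8865966796875), 3.5201048851013184)
[ 0 -1  0 -2 -4  1  3  0 -6  2  1 25 23 20 18 20 -2 -1  0 -5 -3  1  2 -3]
[ 1  0  1 -2 -3 -3 -1  1 -2  0 -3  0 -3 -1  3  1  0 -1  0  0 -1 -7  1  0]
[ 3 -3  0 -3  0 -2  0 -1  1  0 -5 -1  1  1 14 10 10 12  7 42 45 -2
[... 293 characters left out ...]
 -2  0 -3]
[   0    2   12   58   41    8   14   15   39   55   52   42   37   36
   17   54 1214   47   47   44    7   -5    2    0]
[-1  0 11 61 47 12 12  9 44 61 54 40 42 41 11 55 26 46 43 43 33  7  0 -1]
[-1  1 11 61 51 31 29 28 40 39 30 33 28 28 17  9 13  9 13 11 12 11 -2  1]
[   0   -2   31   21   11   10    9   16   16 1214   12   11   13   11
   11   14   11   15   11    9   12   14   -1    3]
[ 1  3 11 10 13 21 13 10  9 19  8 12 11 10 11 14 14 12 11  8  5 -2 -1 -4]
[ 2 -1 14 13  9 14 13 11 11  6  0  1 -1  0 -1  1  3  0 -1  0 -3 -3 -1  0]
[ 0  0 -2 -2  0  1 -4  0 -2 -5  0  0  0 -1 -3  0 -3 -2 -1  0  2  1 -2 -3]
[-1  3 -3  0  1 -4  2  6  5  3 12  1  0  0  0  1 11 11 -2  3  0  0  0 -2]
```

View pics/crop0.png

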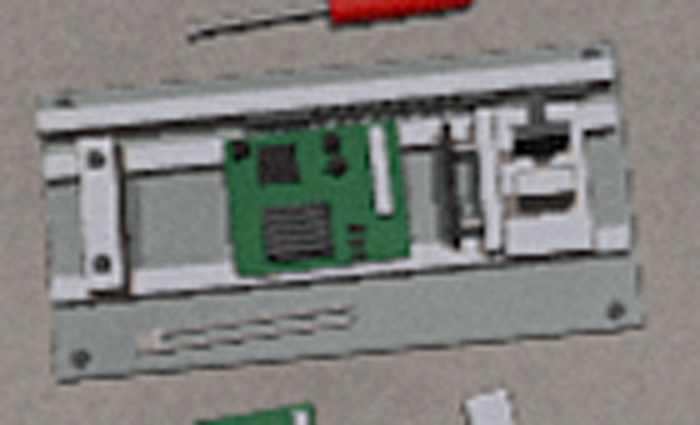

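The crop shows the populated green board at crop (315,195), on the rails between the black pad at (450,190) and the stop block at (100,210). That is the one to clamp. The small green piece at the bottom, (255,415), is the spare. The post and lever are at about (540,165), with the rack along the upper (+x) side. I'm moving above the holder now.

Emit:
jog_arm(
  targets=[
    [[-3,-2.5,0],[0,0,1.3],100],
    [[-6,-5,0],[0,0,2.6],100],
    [[-9,-8,0],[0,0,3.9],100],
    [[-12,-10.5,0],[0,0,5.2],100],
    [[-15,-13,0],[0,0,6.5],100],
    [[-17.5,-15.5,0],[0,0,7.8],100],
    [[-20,-18,0],[0,0,9.2],100],
    [[-22.6,-20.1,0],[0,0,9.2],100],
  ],
)

```text
time: 1.1
tool_pos: [0.4314, 0.2002, 0.231]
tool_rot: [-0.0, 0.686, 0.727, 0.0]
contact_force: [0.6, 0.9, -0.6]
gripper_width: 1.0
grasp_force: 0.0
```

Emit:
jog_arm(
  targets=[
    [[-2,1.2,0],[0,0,0],100],
    [[-4,2.4,0],[0,0,0],100],
    [[-6,3.7,0],[0,0,0],100],
    [[-8.3,5.0,0],[0,0,0],100],
    [[-8.3,5.0,0],[0,0,0],100],
    [[-8.3,5.0,0],[0,0,0],100],
  ],
)

```text
time: 1.85
tool_pos: [0.5676, 0.0023, 0.2306]
tool_rot: [-0.001, 0.686, 0.728, -0.0]
contact_force: [-0.4, 0.1, -0.2]
gripper_width: 0.999
grasp_force: 0.0
```

```bash
cat >> h.py <<'E'
def wplane(c,s,uv,z):
    f,cx,cy=K(c); uv=np.atleast_2d(uv).astype(float); p=(uv-[cx,cy])/f; t=np.linalg.norm(p,axis=1)+1e-9
    r=np.c_[p*(np.sin(t)/t)[:,None],np.cos(t)]
    q=s["tool_rot"]; T=R.from_quat([q[1],q[2],q[3],q[0]]).as_matrix(); H=c["hand_eye"]
    o=T@H[:3,3]+s["tool_pos"]; r=r@(T@H[:3,:3]).T
    return o+r*((z-o[2])/r[:,2])[:,None]
E
python3 - <<'E'
from plant import *
from h import *
import pickle
s=state();im,d=grab_frame("wrist");pickle.dump((s,im,d),open("w1.pkl","wb"))
print(s["time"],s["tool_pos"],s["tool_rot"])
cv2.imwrite("pics/w1.png",im[...,::-1])
E
```

```text
1.85 [0.56761146 0.00228865 0.23057875] [-7.70398434e-04  6.86039114e-01  7.27564192e-01 -2.94721809e-04]
```

View pics/w1.png

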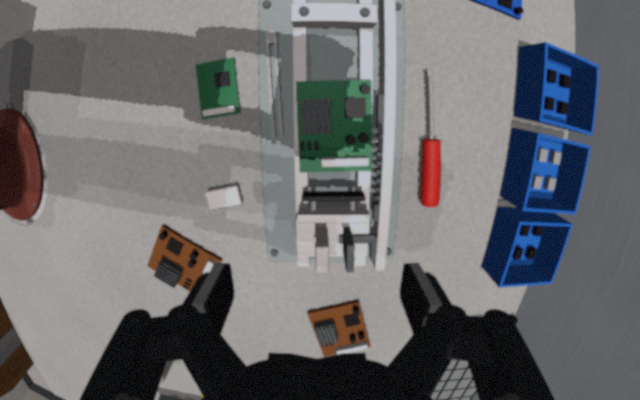

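The wrist view shows the holder upright: post at (322,247), lever at (349,245), pad at (335,193), board at (335,125), stop at (335,13). I'm enlarging the holder.

```bash
python3 - <<'E'
import pickle,cv2
import numpy as np
s,im,d=pickle.load(open("w1.pkl","rb"))
a=cv2.resize(im[170:275,270:410,::-1],None,fx=5,fy=5,interpolation=cv2.INTER_CUBIC)
cv2.imwrite("pics/w1c.png",a)
E
```

```text
(no output)
```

View pics/w1c.png

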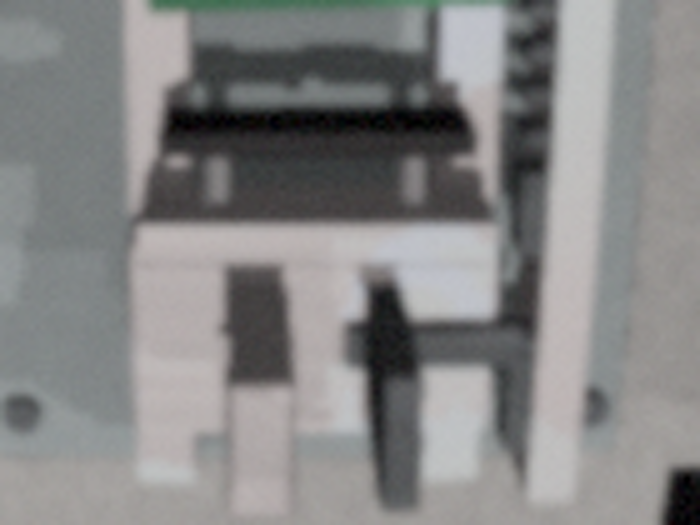

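The crop shows the post top at crop (230–293, 383–513) and the lever top at (383–417, 378–508). The pad is at y≈130, and the block's front edge is at y≈225.

```bash
python3 - <<'E'
from plant import *
from h import *
import pickle
s,im,d=pickle.load(open("w1.pkl","rb"));c=camera_params("wrist")
cr=lambda x,y:(270+x/5-.4,170+y/5-.4)
a=np.radians(3.52);O=np.array([.5796,.0522]);M=np.array([[np.cos(a),np.sin(a)],[-np.sin(a),np.cos(a)]])
def show(n,uv,z):
    p=wplane(c,s,uv,z);print(n,(p[0,:2]*1000).round(1),"holder",((p[:,:2]-O)@M.T*1000)[0].round(1))
show("post topL",cr(230,448),.098);show("post topR",cr(293,448),.098);show("post front",cr(261,383),.098);show("post back",cr(261,513),.098)
show("levL",cr(383,443),.098);show("levR",cr(417,443),.098)
show("pad face top",cr(320,108),.06)
for n,uv in zip("ABCD",[(267,4.5),(398,4.5),cr(22,412),cr(594,405)]): show("hole"+n,uv,.012)
# stop front edge + board edges: rows
for col in (320,350): print(col,im[0:40,col].astype(int).sum(1))
print(im[60:180:3,320].astype(int)[:, :].tolist()[::1][:12])
E
python3 - <<'E'
import pickle,cv2
s,im,d=pickle.load(open("w1.pkl","rb"))
a=cv2.resize(im[0:180,255:415,::-1],None,fx=3.3,fy=3.3,interpolation=cv2.INTER_CUBIC)
cv2.imwrite("pics/w1d.png",a)
E
```

```text
post topL [570.6 -67.8] holder [ -16.4 -119.2]
post topR [583.4 -67.1] holder [  -3.6 -119.3]
post front [575.9 -52.6] holder [ -10.1 -104.3]
post back [577.9 -83. ] holder [ -10.  -134.8]
levL [601.6 -65. ] holder [  14.8 -118.3]
levR [608.6 -64.7] holder [  21.8 -118.4]
pad face top [586.   -6.3] holder [  2.8 -58.7]
holeA [498.6 201.5] holder [-71.7 154. ]
holeB [650.6 213.9] holder [ 80.8 157. ]
holeC [ 517.3 -108.8] holder [ -72.1 -156.9]
holeD [669.7 -98.6] holder [  80.7 -156.1]
320 [462 462 500 552 575 583 585 588 587 587 582 583 582 586 586 584 586 588
 583 561 489 358 245 229 220 217 222 256 317 356 370 373 376 379 370 343
 315 296 291 298]
350 [456 454 467 512 560 582 585 580 589 586 583 584 587 584 585 586 585 584
 582 577 534 429 295 237 233 227 219 218 265 325 365 373 379 372 376 407
 434 448 456 461]
[[99, 101, 104], [96, 98, 99], [93, 97, 99], [92, 96, 98], [92, 98, 97], [96, 101, 101], [90, 97, 96], [50, 80, 62], [37, 76, 54], [42, 78, 54], [39, 75, 54], [37, 74, 53]]
```

View pics/w1d.png

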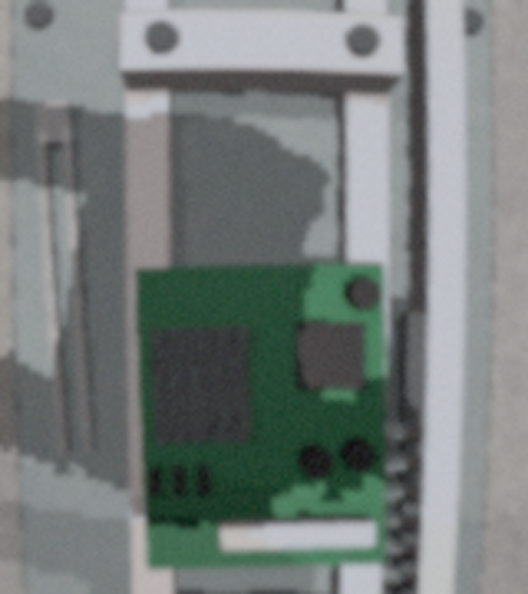

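The stop face, board and carriage are measured well enough. Next I move above the grip at about z=0.16 and take a closer look.

Emit:
jog_arm(
  targets=[
    [[-1.4,0.25,0],[0,0,0],100],
    [[-2.8,0.53,0],[0,0,0],100],
    [[-2.8,0.53,1.4],[0,0,0],100],
    [[-2.8,0.53,2.8],[0,0,0],100],
    [[-2.8,0.53,2.8],[0,0,0],100],
    [[-2.8,0.53,2.8],[0,0,0],100],
  ],
)

```text
time: 2.65
tool_pos: [0.5858, -0.0659, 0.1629]
tool_rot: [0.001, 0.685, 0.728, 0.0]
contact_force: [0.2, 0.4, -0.2]
gripper_width: 0.999
grasp_force: 0.0
```

```bash
python3 - <<'E'
from plant import *
from h import *
import pickle
s0,im0,d0=pickle.load(open("w1.pkl","rb"));c=camera_params("wrist")
a=np.radians(3.52);O=np.array([.5796,.0522]);M=np.array([[np.cos(a),np.sin(a)],[-np.sin(a),np.cos(a)]])
p=wplane(c,s0,[(320,20.8),(350,21.5)],.062);print("stop wrist",((p[:,:2]-O)@M.T*1000).round(1))
p=wplane(c,s0,[(301,255.3-174),(371,80.2)],.04);print("board far",((p[:,:2]-O)@M.T*1000).round(1))
z=np.load("top0.npz");ct=camera_params("top")
p=plane(ct,[(230+120/5-.4,140+215/5-.4)],.062);print("stop top",((p[:,:2]-O)@M.T*1000).round(1))
s=state();im,d=grab_frame("wrist");pickle.dump((s,im,d),open("w2.pkl","wb"))
print(s["time"],s["tool_pos"],s["tool_rot"])
b=im[150:400,240:440,::-1];cv2.imwrite("pics/w2.png",cv2.resize(b,None,fx=2.4,fy=2.4,interpolation=cv2.INTER_CUBIC))
E
```

```text
stop wrist [[-11.2 117.9]
 [ 18.4 117.8]]
board far [[-31.2  56.8]
 [ 43.   58.9]]
stop top [[ -2.6 116.6]]
2.65 [ 0.58584309 -0.06587149  0.16286571] [8.02695840e-04 6.85234239e-01 7.28322145e-01 4.96402655e-04]
```

View pics/w2.png

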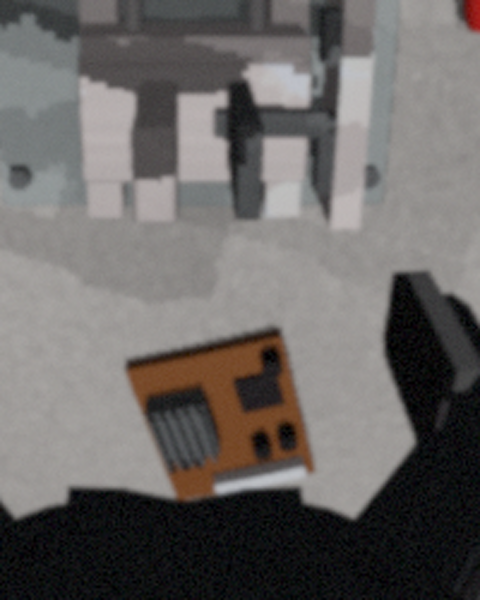

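The crop shows the post top at crop x 137–175, y 182–220, and the lever top at x 235–262. The right finger is open at (430,350), clear of everything.

```bash
python3 - <<'E'
from plant import *
from h import *
import pickle
s,im,d=pickle.load(open("w2.pkl","rb"));c=camera_params("wrist")
q=s["tool_rot"]; T=R.from_quat([q[1],q[2],q[3],q[0]]).as_matrix()
cr=lambda x,y:(240+x/2.4-.3,150+y/2.4-.3)
for n,x,y in (("postL",137,200),("postR",175,200),("post front",155,181),("post back",155,221),("levL",235,195),("levR",262,195),("lev back",250,218)):
    p=wplane(c,s,cr(x,y),.098)[0]; print(n,(p*1000).round(1),"tool",((p-s["tool_pos"])@T*1000).round(1))
for v in (228,232,236): print(im[v,288:360].astype(int).sum(1).tolist())
for v in (200,204): print(im[v,288:360].astype(int).sum(1).tolist())
E
```

```text
postL [572.1 -76.7  98. ] tool [-10.  -14.5  64.8]
postR [583.7 -76.   98. ] tool [-10.   -2.8  64.9]
post front [577.3 -70.1  98. ] tool [-3.6 -8.9 64.9]
post back [577.9 -83.6  98. ] tool [-17.2  -9.1  64.9]
levL [602.  -73.3  98. ] tool [-8.4 15.6 64.9]
levR [610.3 -72.8  98. ] tool [-8.4 23.9 64.9]
lev back [607.4 -80.9  98. ] tool [-16.3  20.5  64.9]
[512, 483, 427, 330, 309, 336, 349, 383, 436, 478, 501, 513, 514, 519, 517, 514, 517, 514, 521, 516, 515, 510, 510, 486, 442, 370, 338, 352, 365, 369, 368, 366, 367, 371, 371, 362, 361, 358, 356, 367, 360, 372, 365, 357, 359, 369, 345, 302, 240, 160, 152, 198, 228, 225, 238, 228, 231, 227, 221, 226, 206, 231, 335, 455, 509, 535, 548, 557, 566, 567, 566, 571]
[510, 499, 455, 378, 326, 343, 359, 376, 421, 474, 502, 513, 511, 512, 509, 510, 511, 514, 507, 515, 511, 508, 502, 477, 442, 367, 338, 348, 360, 364, 363, 358, 362, 359, 359, 364, 364, 358, 362, 346, 361, 370, 367, 368, 364, 378, 381, 373, 313, 223, 176, 208, 231, 234, 238, 228, 227, 243, 232, 227, 205, 264, 381, 504, 553, 565, 566, 564, 567, 563, 567, 569]
[510, 497, 465, 408,
[... 352 characters left out ...]
533, 526, 531, 524, 490, 397, 288, 219, 202, 198, 183, 199, 188, 186, 200, 201, 196, 201, 191, 196, 193, 194, 221, 307, 428, 506, 528, 534, 527, 527, 528, 532, 533, 533, 528, 527, 528, 506, 458, 368, 289, 251, 239, 220, 177, 119, 102, 89, 72, 91, 87, 95, 107, 101, 94, 103, 97, 106, 155, 203, 234, 238, 242, 241, 242, 238, 245, 246, 238, 240]
[523, 525, 525, 525, 521, 483, 418, 316, 252, 227, 235, 231, 230, 230, 231, 224, 224, 232, 235, 237, 239, 233, 239, 225, 246, 313, 423, 498, 528, 530, 529, 531, 531, 530, 523, 522, 523, 532, 529, 508, 456, 362, 283, 255, 234, 217, 176, 106, 57, 45, 77, 110, 110, 116, 120, 132, 107, 134, 143, 139, 149, 173, 222, 233, 220, 236, 244, 234, 235, 237, 239, 232]
```

Emit:
jog_arm(
  targets=[
    [[-0.05,-0.04,1.5],[0,0,0],100],
    [[-0.05,-0.04,3],[0,0,0],100],
    [[-0.05,-0.04,4.1],[0,0,0],100],
    [[-0.05,-0.04,4.1],[0,0,0],100],
    [[-0.05,-0.04,4.1],[0,0,0],60],
    [[-0.05,-0.04,4.1],[0,0,0],55],
    [[-0.05,-0.04,4.1],[0,0,0],50],
    [[-0.05,-0.04,4.1],[0,0,0],50],
  ],
)

```text
time: 3.7
tool_pos: [0.5868, -0.0684, 0.0611]
tool_rot: [0.002, 0.686, 0.728, 0.002]
contact_force: [4.6, -0.1, 3.1]
gripper_width: 0.501
grasp_force: 2.4
```

Emit:
jog_arm(
  targets=[
    [[0,0,0],[0,0,0],45],
    [[0,0,0],[0,0,0],42],
    [[0,0,0],[0,0,0],40],
    [[0,0,0],[0,0,0],38],
    [[0,0,0],[0,0,0],36],
    [[0,0,0],[0,0,0],36],
  ],
)

```text
time: 4.45
tool_pos: [0.5854, -0.0685, 0.0609]
tool_rot: [0.001, 0.686, 0.728, 0.0]
contact_force: [-0.4, 1.4, 8.9]
gripper_width: 0.358
grasp_force: 7.4
```

Emit:
jog_arm(
  targets=[
    [[0,0,0],[0,0,0],33],
    [[0,0,0],[0,0,0],25],
    [[0,0,0],[0,0,0],25],
    [[0,0,0],[0,0,0],25],
  ],
)

```text
time: 4.95
tool_pos: [0.5845, -0.0686, 0.0613]
tool_rot: [0.0, 0.686, 0.728, -0.0]
contact_force: [-9.4, 0.2, 14.2]
gripper_width: 0.33
grasp_force: 58.1
```

Emit:
jog_arm(
  targets=[
    [[0.1,-0.03,-0.03],[0,0,0],25],
    [[0.3,-0.03,-0.03],[0,0,0],25],
    [[0.5,-0.03,-0.03],[0,0,0],25],
    [[0.7,-0.03,-0.03],[0,0,0],25],
    [[0.9,-0.03,-0.03],[0,0,0],25],
    [[1.1,-0.03,-0.03],[0,0,0],25],
    [[1.2,-0.03,-0.03],[0,0,0],25],
    [[1.2,-0.03,-0.03],[0,0,0],25],
  ],
)

```text
time: 5.95
tool_pos: [0.5826, -0.0391, 0.0614]
tool_rot: [0.001, 0.686, 0.728, -0.0]
contact_force: [-4.2, -2.1, 8.5]
gripper_width: 0.326
grasp_force: 61.0
```

Emit:
jog_arm(
  targets=[
    [[0.2,0,0],[0,0,0],25],
    [[0.4,0,0],[0,0,0],25],
    [[0.6,0,0],[0,0,0],25],
    [[0.8,0,0],[0,0,0],25],
    [[1.0,0,0],[0,0,0],25],
    [[1.2,0,0],[0,0,0],25],
    [[1.4,0,0],[0,0,0],25],
    [[1.4,0,0],[0,0,0],25],
  ],
)

```text
time: 6.95
tool_pos: [0.5804, -0.0042, 0.0614]
tool_rot: [0.001, 0.686, 0.728, -0.0]
contact_force: [-5.7, -2.3, 9.8]
gripper_width: 0.325
grasp_force: 61.6
```

```bash
python3 - <<'E'
from plant import *
from h import *
import pickle
s=state();im,d=grab_frame("wrist");pickle.dump((s,im,d),open("w3.pkl","wb"))
print(s["time"],s["tool_pos"],s["contact_force"])
cv2.imwrite("pics/w3.png",im[...,::-1])
E
```

```text
6.95 [ 0.58037262 -0.00415573  0.06136302] [-5.66627322 -2.3059055   9.76748118]
```

View pics/w3.png

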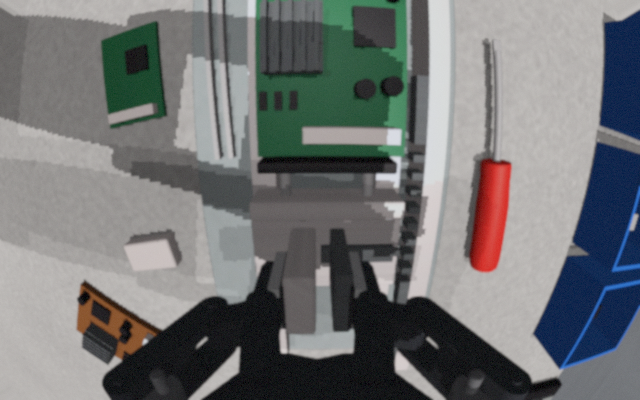

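The view shows the fingers squeezing post and lever at (320,280). The pad at (328,165) is against the board's near edge, and the carriage and board are moving together. I'm going on towards the stop and reading the force.

Emit:
jog_arm(
  targets=[
    [[0.15,0,0],[0,0,0],25],
    [[0.3,0,0],[0,0,0],25],
    [[0.44,0,0],[0,0,0],25],
    [[0.44,0,0],[0,0,0],25],
  ],
)

```text
time: 7.5
tool_pos: [0.5797, 0.0068, 0.0613]
tool_rot: [0.001, 0.686, 0.728, -0.0]
contact_force: [-5.4, -2.8, 10.4]
gripper_width: 0.328
grasp_force: 61.8
```

Emit:
jog_arm(
  targets=[
    [[0.06,0,0],[0,0,0],25],
    [[0.12,0,0],[0,0,0],25],
    [[0.12,0,0],[0,0,0],25],
  ],
)

```text
time: 7.88
tool_pos: [0.5795, 0.0098, 0.0614]
tool_rot: [0.001, 0.686, 0.728, -0.0]
contact_force: [-5.6, -2.8, 9.6]
gripper_width: 0.33
grasp_force: 61.9
```

Emit:
jog_arm(
  targets=[
    [[0.06,0,0],[0,0,0],25],
    [[0.12,0,0],[0,0,0],25],
    [[0.12,0,0],[0,0,0],25],
  ],
)

```text
time: 8.25
tool_pos: [0.5793, 0.0128, 0.0613]
tool_rot: [0.001, 0.686, 0.728, -0.0]
contact_force: [-6.6, -3.5, 10.1]
gripper_width: 0.329
grasp_force: 61.9
```

Emit:
jog_arm(
  targets=[
    [[0.06,0,0],[0,0,0],25],
    [[0.12,0,0],[0,0,0],25],
    [[0.12,0,0],[0,0,0],25],
  ],
)

```text
time: 8.62
tool_pos: [0.5792, 0.0155, 0.0614]
tool_rot: [0.001, 0.686, 0.728, -0.001]
contact_force: [-5.7, -4.3, 10.9]
gripper_width: 0.324
grasp_force: 62.0
```

Emit:
jog_arm(
  targets=[
    [[0.04,0,0],[0,0,0],25],
    [[0.08,0,0],[0,0,0],25],
    [[0.08,0,0],[0,0,0],25],
  ],
)

```text
time: 9.0
tool_pos: [0.5791, 0.017, 0.0614]
tool_rot: [0.002, 0.686, 0.728, -0.001]
contact_force: [-6.8, -5.4, 10.5]
gripper_width: 0.33
grasp_force: 62.0
```

Emit:
jog_arm(
  targets=[
    [[0.04,0,0],[0,0,0],25],
    [[0.08,0,0],[0,0,0],25],
    [[0.08,0,0],[0,0,0],25],
  ],
)

```text
time: 9.38
tool_pos: [0.5789, 0.0188, 0.0613]
tool_rot: [0.002, 0.686, 0.728, -0.001]
contact_force: [-6.5, -6.6, 10.4]
gripper_width: 0.33
grasp_force: 62.0
```

Emit:
jog_arm(
  targets=[
    [[0.04,0,0],[0,0,0],25],
    [[0.08,0,0],[0,0,0],25],
    [[0.08,0,0],[0,0,0],25],
  ],
)

```text
time: 9.75
tool_pos: [0.5788, 0.0205, 0.0614]
tool_rot: [0.002, 0.686, 0.728, -0.001]
contact_force: [-6.3, -7.2, 9.7]
gripper_width: 0.327
grasp_force: 62.1
```

Emit:
jog_arm(
  targets=[
    [[0.05,0,0],[0,0,0],25],
    [[0.1,0,0],[0,0,0],25],
    [[0.15,0,0],[0,0,0],25],
    [[0.2,0,0],[0,0,0],25],
    [[0.25,0,0],[0,0,0],25],
    [[0.25,0,0],[0,0,0],25],
  ],
)

```text
time: 10.5
tool_pos: [0.5784, 0.026, 0.0613]
tool_rot: [0.002, 0.686, 0.728, -0.002]
contact_force: [-6.1, -9.4, 10.0]
gripper_width: 0.329
grasp_force: 62.2
```

Emit:
jog_arm(
  targets=[
    [[0.04,0,0],[0,0,0],25],
    [[0.08,0,0],[0,0,0],25],
    [[0.08,0,0],[0,0,0],25],
  ],
)

```text
time: 10.88
tool_pos: [0.5784, 0.0278, 0.0614]
tool_rot: [0.003, 0.685, 0.728, -0.002]
contact_force: [-7.0, -11.2, 10.0]
gripper_width: 0.324
grasp_force: 62.2
```

Measured force is 11 N, about 13 mm of pad compression, with the carriage at about −23, just past the −25 notch. Letting go.

Emit:
jog_arm(
  targets=[
    [[0,0,0],[0,0,0],70],
    [[0,0,0],[0,0,0],70],
    [[0,0,0],[0,0,0],70],
    [[0,0,0],[0,0,0],70],
  ],
)

```text
time: 11.38
tool_pos: [0.577, 0.0312, 0.0589]
tool_rot: [-0.001, 0.686, 0.728, -0.001]
contact_force: [0.3, -1.1, -0.5]
gripper_width: 0.704
grasp_force: 0.0
```

Emit:
jog_arm(
  targets=[
    [[-0.1,0.04,-0.5],[0,0,0],85],
    [[-0.1,0.04,-1.5],[0,0,0],85],
    [[-0.1,0.04,-3],[0,0,0],100],
    [[-0.1,0.04,-4.5],[0,0,0],100],
    [[-0.1,0.04,-6],[0,0,0],100],
    [[-1,0.04,-6.8],[0,0,0],100],
    [[-1,0.04,-6.8],[0,0,0],100],
    [[-1,0.04,-6.8],[0,0,0],100],
  ],
)

```text
time: 12.38
tool_pos: [0.5798, 0.0064, 0.229]
tool_rot: [-0.001, 0.686, 0.728, -0.0]
contact_force: [-1.0, -0.5, -0.4]
gripper_width: 0.999
grasp_force: 0.0
```

```bash
python3 - <<'E'
from plant import *
from h import *
import pickle
s=state();im,d=grab_frame("wrist");pickle.dump((s,im,d),open("w4.pkl","wb"))
print(s["time"],s["tool_pos"],s["contact_force"])
b=im[0:290,240:420,::-1]
A=cv2.resize(im[170:280,265:405,::-1],None,fx=4,fy=4,interpolation=cv2.INTER_CUBIC)
cv2.imwrite("pics/w4.png",cv2.resize(im[60:290,255:425,::-1],None,fx=2.6,fy=2.6,interpolation=cv2.INTER_CUBIC))
E
```

```text
12.375 [0.57981136 0.00636789 0.22897467] [-1.02219867 -0.51979714 -0.40884842]
```

View pics/w4.png

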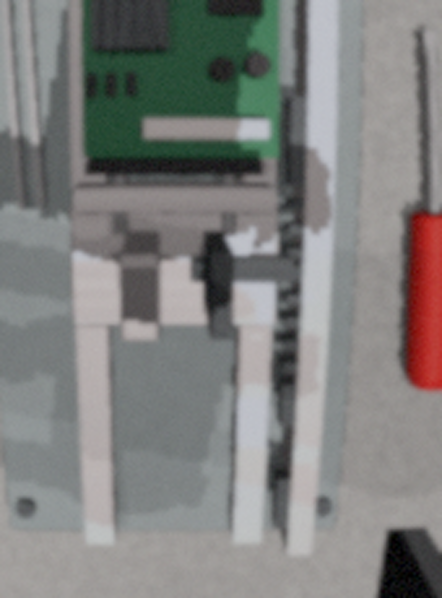

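The crop shows the post top ending at (140,338), the lever at (218,335) with its latch bar reaching the rack at (290,268), and the pad flush against the board at y≈165. I'm measuring the carriage position and the lever gap.

```bash
python3 - <<'E'
from plant import *
from h import *
import pickle
c=camera_params("wrist");a=np.radians(3.52);O=np.array([.5796,.0522]);M=np.array([[np.cos(a),np.sin(a)],[-np.sin(a),np.cos(a)]])
def ed(row,lo,hi,up):
    g=np.diff(cv2.GaussianBlur(row.reshape(1,-1),(3,1),0)[0]); g=g if up else -g
    k=lo+np.argmax(g[lo:hi]); w=np.clip(g[k-2:k+3],0,None); return (np.arange(k-2,k+3)@w)/w.sum()+.5
for f,u0,v0,sc,pts in (("w1.pkl",270,170,5,dict(pL=(230,448),pR=(293,448),lL=(383,448),lR=(417,448),back=(261,513))),("w4.pkl",255,60,2.6,dict(pL=(121,325),pR=(160,325),lL=(209,325),lR=(231,325),back=(140,338)))):
    s,im,d=pickle.load(open(f,"rb"))
    g=im.astype(float).sum(2)
    for n,(x,y) in pts.items():
        uv=(u0+x/sc-.4,v0+y/sc-.4);p=wplane(c,s,uv,.098);print(f,n,np.round(uv,1),((p[:,:2]-O)@M.T*1000)[0].round(1))
    v=int(v0+pts["pL"][1]/sc)
    for vv in (v-8,v-4,v,v+2): print(vv,g[vv,295:360].astype(int).tolist())
E
```

```text
w1.pkl pL [315.6 259.2] [ -16.4 -119.2]
w1.pkl pR [328.2 259.2] [  -3.6 -119.3]
w1.pkl lL [346.2 259.2] [  14.8 -119.5]
w1.pkl lR [353.  259.2] [  21.8 -119.6]
w1.pkl back [321.8 272.2] [ -10.  -134.8]
251 [405, 441, 488, 530, 543, 541, 546, 542, 541, 545, 538, 544, 545, 541, 538, 543, 541, 540, 525, 490, 452, 461, 501, 517, 529, 520, 528, 524, 524, 523, 519, 514, 492, 464, 478, 493, 509, 516, 527, 536, 540, 555, 563, 574, 575, 569, 541, 457, 326, 183, 116, 154, 210, 271, 283, 284, 284, 288, 349, 456, 533, 567, 565, 566, 566]
255 [439, 455, 483, 531, 541, 549, 544, 547, 547, 544, 544, 544, 544, 534, 532, 527, 525, 523, 507, 475, 435, 451, 492, 510, 517, 517, 513, 511, 518, 517, 524, 513, 491, 471, 495, 519, 530, 532, 531, 530, 539, 546, 556, 564, 563, 559, 544, 497, 401, 252, 129, 153, 213, 249, 269, 258, 261, 285, 351, 468, 544, 573, 579, 579, 580]
259 [457, 472, 496, 530, 535, 541, 543, 535, 544, 536, 535, 534, 521, 488, 438, 423, 433, 437, 437, 420, 413, 433, 483, 503, 515, 508, 515, 516, 513, 512, 512, 500, 472, 441, 436, 446, 447, 447, 445, 444, 447, 450, 441, 452, 447, 453, 445
[... 1232 characters left out ...]
 566, 572, 580, 582, 580, 582, 580, 556]
185 [476, 426, 393, 384, 401, 397, 408, 458, 507, 530, 535, 534, 533, 520, 511, 500, 497, 502, 495, 459, 409, 366, 388, 411, 415, 412, 416, 407, 414, 413, 414, 416, 417, 416, 414, 418, 416, 413, 384, 335, 253, 213, 247, 260, 273, 273, 269, 269, 263, 303, 361, 407, 463, 508, 527, 530, 525, 530, 531, 537, 536, 543, 533, 525, 492]
187 [500, 434, 357, 340, 367, 366, 395, 454, 507, 527, 532, 534, 532, 532, 530, 530, 534, 529, 521, 488, 421, 358, 347, 363, 367, 363, 369, 370, 363, 370, 369, 369, 369, 367, 375, 368, 374, 368, 362, 332, 284, 231, 239, 246, 261, 262, 263, 274, 270, 277, 272, 328, 433, 510, 537, 541, 537, 539, 538, 541, 537, 532, 532, 507, 451]
```

The lever is fully out: the outer span is 38.9 mm, against 38.2 mm when it was latched at the start. The carriage sits at about −26, in the −25 notch against its play, with the pad still about 10 mm compressed. Handing in.

```bash
python3 -c "
from plant import *
print(job_done())"
```

```text
the job is handed in; nothing more can be done
None
```

The board is clamped against the far stop and the job is handed in: the latch is in the −25 mm notch, the pad is still pressed in about 10 mm by my estimate, the board saw about 10 N at most, and the arm was clear after about 12.4 s.

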